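# Push the air silencer into its push-fit port and tug-test it

### The arm

A 6-joint arm with a two-finger parallel gripper is mounted at the origin on a cart in front of the work surface, level with it; the furniture and walls round the work are solid. World frame = base frame: x ahead of the robot, y to its left, z up, the work surface at z = 0. Lengths are in m, angles in rad, forces in N, time in s.
With the tool pointing down it reaches from about 0.325 to 0.775 m from the base axis. Payload 9.3 kg.
Tool frame: the origin (TCP) lies midway between the tips of the shut fingers; the grasp point (between the pads) lies env.tcp_to_grasp behind it (env.tcp_to_grasp is the distance from the TCP to the grasp point, in m); z points along the fingers, y is the line along which they close (so a half turn about z gives the same grasp; the last joint's range is limited). The gripper opens to 85 mm and grips with 20 to 120 N. Pads are 22 mm wide; open, the fingers measure 114 mm over their backs; the gripper's body (76 mm by 85 mm) begins 54 mm behind the grasp point. The pads swing forward as they close: fully open they stand 13 mm farther back than shut.
Start: joints at [1.024, 0.259, 0.021, 1.334, 0, 1.418], TCP at [0.211, 0.508, 0.231] pointing down, gripper open.
Joint ranges: [-3.04, 3.04], [-0.91, 1.82], [-1.04, 1.36], [-1.92, 1.95], [-1.52, 1.45], [-3.14, 3.14]. Speed limits (rad/s): [2.22, 2.22, 2.79, 3.14, 3.14, 3.14].

### API

Orientations are given as a unit quaternion [w, x, y, z].
In Python, from cell import telemetry, grab_frame, get_calibration, sign_off, env gives the robot as it stands. The module is installed in compiled form; this text tells all that it offers.
- The arm moves only by the tool carry_out, never from a script. Its argument "motion" is a list of rows, each a list of 3 entries, a list of its own where there are three numbers: the opening in per cent of the stroke, from 0 (shut) to 100 (fully open), then the shift along the tool's x, y, z in mm, then the turn, a rotation vector about the tool's x, y, z in degrees. In form: [[hand, [tx, ty, tz], [rx, ry, rz]], ...]. A call has 1 to 5 rows; each row shifts and turns the commanded pose from where the row before left it, along the tool's axes as they then stand; what a row does not reach is not made up. A row lasts 1/12 s, in which the tool goes at most 41.7 mm and 7.16 degrees, less where a joint would pass 70% of its speed; a pose out of reach is approached as far as the arm can. A call with a gripper value outside its range is refused whole. The fingers move at their own pace and stop on an object; "squeeze" is the grip in N (left out, the last holds). Time passes only in rows, so rows that do not move let the fingers close. It gives the time, the measured TCP pose, the force, the opening and the grip force at its end, in the units of the state.
- telemetry.observe(): the state, without advancing time (a new reading comes with each control period).
- grab_frame(name): name is "scene" or "top" or "wrist"; returns (picture, depth): 384x512x3 uint8, red, green, blue; 384x512 float32, m along the optical axis (not along the pixel's ray), 0 where there is no reading.
- get_calibration(name): a dict with "fx", "fy", "cx", "cy" (pixels), "camera_from_world" (4x4, takes a point from world to camera coordinates). Camera axes: x right, y down, z forward; pixel columns grow to the right and rows downward; lengths in m; the calibration is good to about 2 mm. A picture is of the moment at which its call begins: read the wrist's pose just before it. get_calibration takes no time and is no camera call; for the wrist camera it gives the pose at the moment of the call.
- sign_off(): hands the job in; it is judged then, once.
The state is a dict: "t": time; "qpos": joint angles; "joint_velocities": joint speeds; "effort": joint torques, N m; "tcp_pos": TCP position; "ee_rot": TCP orientation; "force": force on the tool from outside, world axes, zero at the start; "torque": the same for the moment, N m; "gripper_width": finger opening in m; "finger_force": force on a finger pad.
Only numpy, scipy, OpenCV 4.12 (cv2) and the standard library are available. Lean on these libraries where they do the work, as an engineer would, in place of code of your own. Each camera call takes 0.05 s, during which the arm holds its last target. There are 200 camera calls.

### The job

Take the air silencer (the part with square wrench flats and a ribbed brass head) out of the parts stand and push it straight down into the open push-fit port of the air manifold until it is locked. Then tug it firmly upward with about 8 to 12 N to prove the lock, so that the port's collar lifts, and let go, leaving it locked and upright. Never push or pull harder than 30 N on the port, and leave the stop plug and the other things alone.

Things in the scene. Friction and masses are not known exactly. Their poses are not given: they have to be found in the camera images.
- silencer_grip (a point): Centre of the silencer's square steel wrench flats (24 x 24 mm, 40 mm tall), where to grip it; 77 mm above its tip, 20 mm above the top of its flange (36 mm across, 5 mm thick). Above the flats a ribbed brass head, 28 mm across, 25 mm tall. One rigid part, 122 mm tall, about 120 g. z is up, x and y square to the flats. Starts upright in a hole of the stand, flange resting on it.
- silencer_tip (a point): Centre of the lower end of the silencer's stem; axes as silencer_grip. The steel stem is 52 mm long up to the flange and 20 mm thick; its lowest 6 mm taper to 13 mm at the tip, and a groove 14 mm thick runs from 9 to 25 mm above the tip.
- stand: Grey plastic parts stand, fixed, 130 (its x) x 60 (its y) x 56 mm; origin at the centre of its underside. Two through holes 22.5 mm wide at x = -40 and +40 mm: one holds the silencer, the other the stop plug; which is which changes. Both parts start turned as the stand is.
- stop_plug: Stop plug, to be left alone: the same stem and flange as the silencer but only a low round steel knob 30 mm across and 20 mm tall on top; 77 mm tall. Origin at the tip of its stem, z up.
- manifold: Air manifold, fixed: aluminium block 60 (its x) x 140 (its y) mm, top 40 mm above the rack, on two steel feet; origin at the centre of its underside. Two capped outlets (y = +12, +50 mm) rise 15 mm from the block. The open push-fit port stands at y = -35 mm: steel, 43 mm across, with a flared steel collar, a funnel 31 mm wide narrowing in 8 mm to a 22 mm bore.
- port_axis (a point): Point on the port's upright axis in the block's top face. How high the port is screwed in differs and is NOT measured: its mouth is 60 to 96 mm above this point. 36 mm below the mouth the stem's tip meets a sprung valve (2 N plus 2 N per mm); 4 to 5 mm deeper, at 10 to 16 N, pawls snap into the groove: locked. It yields on at 2 N per mm to 26 N (12 mm), then stops hard. 17 to 20 N is right.
- collar (a joint): How far the port's sprung steel collar is raised (m): 0 down, 0.010 at its upper stop (about 20 N). Stays 0 while pushing and if nothing is locked (an unlocked silencer just pulls out). When the locked silencer is let go, the valve spring lifts silencer and collar by about 0.0017; a tug of 8 N raises it above 0.0035. The fitted silencer's flange stays 4 to 15 mm above the collar.
- tin: Bystander: round aluminium moisture tin, 60 mm across, 39 mm tall, standing behind the work; origin at the centre of its underside.
- jar: Bystander: white plastic jar with a screw cap, 60 mm across, 95 mm tall, standing behind the manifold; origin at the centre of its underside.
- mortar: Bystander: grey mortar cube, 50 mm, standing in front of the work; origin at the centre of its underside.
Not all that is in view belongs to the job. Leave any orange look-alike of the part that bears silencer_grip alone.

How it is judged:
On the way, in this order (a step that is already met when the one before it is completed fails the run):
1. the silencer is lifted out of the stand (its tip more than 70 mm above the rack) (height (world z) of silencer_tip above 0.07 m), for 0.1 s.
2. the silencer, locked in the port and held by the fingers, is tugged upward until the collar is raised more than 3 mm (value of joint collar above 0.003 m and horizontal distance between silencer_tip and port_axis below 0.006 m and contact force between the fingers and silencer above 2 N), for 0.1 s.
At the end, for the whole second after the job is handed in: The silencer is let go and at rest in the port, locked: its spring-loaded stem holds the collar raised by 1.0 to 2.8 mm, its tip is within 5 mm of the port's axis, and it is upright within 0.12 rad (value of joint collar between 0.001 and 0.0028 m and horizontal distance between silencer_tip and port_axis below 0.005 m and angle between silencer_grip's own z axis and vertical below 0.12 rad and linear speed of silencer below 0.02 m/s); the robot touches nothing.
It fails at once if silencer and manifold press on each other with more than 30 N (contact force between silencer and manifold above 30 N).
It fails at once if the stop plug is moved by more than 20 mm (distance of stop_plug from where it was at the start of the episode above 0.02 m).
It fails at once if the tin, the jar or the mortar cube is moved by more than 30 mm (distance of any of tin, jar, mortar from where it was at the start of the episode above 0.03 m).
It also fails if it takes over 54 s, if anything falls off the work surface, if the arm or the gripper's body presses on something with over 40 N, if the wrist force passes 120 N, or if a joint passes its speed limit or range.

## Working session

There is one attempt and no reset: what is moved stays moved. The work goes in short steps, Python scripts to look and compute and a tool call to move; the robot and the scene stay as the last step left them, time stands still between calls to the robot, and variables do not carry over. Pictures are saved under pics/ and viewed, at most 10 in all, crops included, and the job is handed in when it is done.

Besides the shell and the picture viewer there is one more tool, called after "Call:" by a JSON object that holds its "op" and its "data", one argument or row to a line. carry_out: Moves the arm, as the interface text tells. Its arguments: {"type":"object","properties":{"motion":{"type":"array","items":{"type":"array"}},"squeeze":{"type":"number"}},"required":["motion"]}

```bash
mkdir -p pics; cat > h.py <<'E'
import numpy as np, cv2
from scipy.spatial.transform import Rotation as R
from cell import telemetry, grab_frame, get_calibration, sign_off, env
def cloud(n):
    im,d=grab_frame(n); c=get_calibration(n)
    v,u=np.mgrid[:384,:512]
    P=np.stack([(u-c['cx'])/c['fx']*d,(v-c['cy'])/c['fy']*d,d,np.ones_like(d)],-1)
    W=(P@np.linalg.inv(c['camera_from_world']).T)[...,:3]; W[d==0]=np.nan
    return im,W
def save(n,im): cv2.imwrite('pics/'+n,im[...,::-1])
E
python3 - <<'E'
from h import *
a,A=cloud('scene');b,B=cloud('top')
np.savez('/tmp/s.npz',a=a,A=A,b=b,B=B)
save('scene.png',a);save('top.png',b)
print(telemetry.observe(),env.tcp_to_grasp)
E
```

```text
{'t': 0.1, 'qpos': array([1.02440097e+00, 2.59148062e-01, 2.08713019e-02, 1.33367820e+00,
       5.61980833e-06, 1.41816792e+00]), 'joint_velocities': array([-0.00051477, -0.00164412, -0.00055907, -0.00222205, -0.00044363,
       -0.00015957]), 'effort': array([ 6.11890500e-03, -5.56691551e+01,  3.45072126e+01,  1.16378543e-02,
       -6.62075740e-05, -4.37536744e-05]), 'tcp_pos': array([0.21091682, 0.50770623, 0.23073324]), 'ee_rot': array([-2.01021298e-04,  1.95613934e-01,  9.80680811e-01, -5.43330375e-04]), 'force': array([-0.00200334,  0.5616723 ,  0.09808502]), 'torque': array([-0.00910103, -0.02582297, -0.00492236]), 'finger_force': 0.0, 'gripper_width': 0.08544437694963149} 0.0187
```

View pics/scene.png

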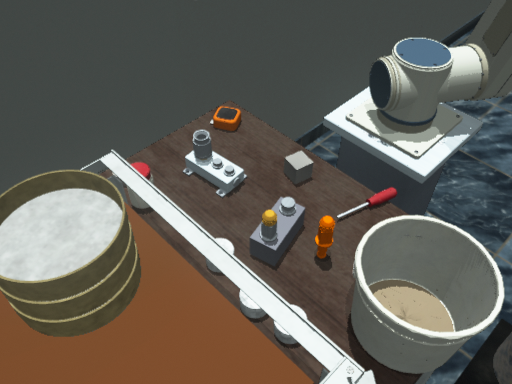

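View pics/top.png

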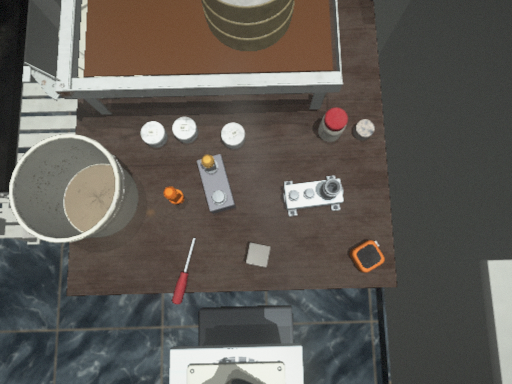

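Candidates for the silencer are the brass-headed part in the stand (top 208,161; scene 269,216), the steel stop plug (top 219,197; scene 288,204) and the orange look-alike (top 174,196; scene 325,235). I choose the brass one. The port is at top (331,187).

```bash
python3 - <<'E'
from h import *
z=np.load('/tmp/s.npz');A,B,a,b=z['A'],z['B'],z['a'],z['b']
for n,(u,v) in dict(sil=(208,161),plug=(219,197),stand=(214,180),orange=(174,196),port=(331,187),block=(312,205),cap1=(309,193),cap2=(294,195),jar=(335,118),tin=(365,128),rail=(210,82),bucketrim=(115,160),mortar=(258,254),base=(237,372)).items(): print(n,B[v,u].round(4))
def reg(W,lo,hi):
    return np.all((W>lo)&(W<hi),-1)
for nm,W in (('top',B),('scene',A)):
    s=B[180,214]
    # stand top
    m=reg(W,[s[0]-.1,s[1]-.09,.049],[s[0]+.1,s[1]+.09,.0615]); P=W[m]
    print(nm,'stand',cv2.minAreaRect((P[:,:2]*1000).astype(np.float32)),len(P),np.median(P[:,2]))
    q=B[161,208]
    m=reg(W,[q[0]-.03,q[1]-.03,.095],[q[0]+.03,q[1]+.03,.2]);P=W[m]; print(' sil',P.min(0),P.max(0),P.mean(0),len(P))
    q=B[187,331]
    m=reg(W,[q[0]-.04,q[1]-.04,.075],[q[0]+.04,q[1]+.04,.2]);P=W[m]; print(' port',P.min(0),P.max(0),P.mean(0),len(P)); print(np.histogram(P[:,2],bins=12))
    q=B[195,300]
    m=reg(W,[q[0]-.06,q[1]-.13,.03],[q[0]+.06,q[1]+.11,.047]);P=W[m]; print(' block',cv2.minAreaRect((P[:,:2]*1000).astype(np.float32)),len(P),np.median(P[:,2]))
cv2.imwrite('pics/crops.png',np.hstack([cv2.resize(a[190:275,225:345],(480,340)),cv2.resize(b[140:220,190:240],(212,340))])[...,::-1])
E
```

```text
sil [0.5766 0.0459 0.1258]
plug [0.501  0.0268 0.0825]
stand [0.5473 0.0417 0.055 ]
orange [0.5017 0.1253 0.1089]
port [ 0.5195 -0.2372  0.073 ]
block [ 0.4828 -0.1958  0.0337]
cap1 [ 0.5093 -0.1868  0.0555]
cap2 [ 0.5055 -0.1506  0.0546]
jar [ 0.6831 -0.2524  0.0915]
tin [ 0.6779 -0.3411  0.0291]
rail [0.7392 0.0334 0.1786]
bucketrim [6.183e-01 3.053e-01 5.000e-04]
mortar [ 0.3675 -0.0604  0.0494]
base [ 0.0954 -0.0041  0.0121]
top stand ((534.7354736328125, 74.49797821044922), (131.3054656982422, 130.42088317871094), 14.459826469421387) 1050 0.05580692236604068
 sil [0.56736418 0.03591223 0.09884451] [0.59469481 0.06371701 0.12806865] [0.57888396 0.04894812 0.12006401] 145
 port [ 0.49483534 -0.25212652  0.07512724] [ 0.53650935 -0.21252922  0.11104749] [ 0.51439789 -0.23208981  0.09761428] 258
(array([13, 14, 11, 11,  6, 27, 34, 11, 15, 21, 59, 36]), array([0.07512724, 0.07812059, 0.08111395, 0.0841073 , 0.08710066,
       0.09009401, 0.09308737, 0.09608072, 0.09907407, 0.10206743,
       0.10506078, 0.10805414, 0.11104749]))
 block ((512.4406127929688, -198.8577117919922), (60.440826416015625, 147.33963012695312), 5.533703327178955) 930 0.03960265069404334
scene stand ((537.9586181640625, 71.14506530761719), (131.84193420410156, 123.9752426147461), 14.934826850891113) 1029 0.05541760517547467
 sil [0.57128013 0.03694539 0.09501479] [0.59921896 0.06610046 0.12796561] [0.58915554 0.05545713 0.1150765 ] 236
 port [ 0.4996584  -0.25343852  0.07504017] [ 0.54065329 -0.20967413  0.11112569] [ 0.52122178 -0.22907052  0.09435785] 332
(array([16, 18, 24, 18, 36, 48, 33, 25, 23, 27, 48, 16]), array([0.07504017, 0.07804729, 0.08105442, 0.08406155, 0.08706868,
       0.0900758 , 0.09308293, 0.09609006, 0.09909718, 0.10210431,
       0.10511144, 0.10811856, 0.11112569]))
 block ((514.8048095703125, -195.6484375), (62.96131896972656, 144.08517456054688), 5.4527812004089355) 833 0.038927061455232725
```

View pics/crops.png

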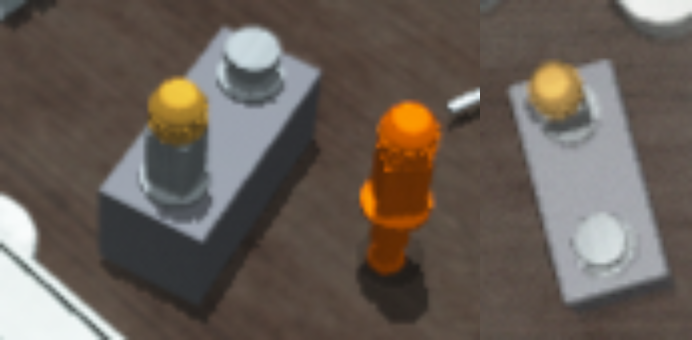

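The crop confirms it. The brass head on steel flats stands in the stand's far hole, and the plug is the low steel knob. I'll turn the tool and swing toward the work, keeping clear of the bucket.

Call:
{"op": "carry_out", "data": {
  "motion": [
    [100,[0,0,0],[0,0,6.5]],
    [100,[0,0,0],[0,0,6.5]],
    [100,[0,0,0],[0,0,6.5]],
    [100,[0,0,0],[0,0,6.5]],
    [100,[0,0,0],[0,0,6.5]]
  ]
}}

```text
t: 0.52
tcp_pos: [0.2109, 0.5077, 0.2309]
ee_rot: [-0.0, 0.465, 0.885, -0.0]
force: [-0.6, -0.1, 0.6]
gripper_width: 0.0856
finger_force: 0.0
```

Call:
{"op": "carry_out", "data": {
  "motion": [
    [100,[0,0,0],[0,0,6.5]],
    [100,[0,0,0],[0,0,6.5]],
    [100,[0,0,0],[0,0,6.5]],
    [100,[-15,3,0],[0,0,0]],
    [100,[-30,6,0],[0,0,0]]
  ]
}}

```text
t: 0.93
tcp_pos: [0.2312, 0.4675, 0.2304]
ee_rot: [-0.0, 0.604, 0.797, -0.0]
force: [1.2, -1.0, 0.5]
gripper_width: 0.0853
finger_force: 0.0
```

Call:
{"op": "carry_out", "data": {
  "motion": [
    [100,[-32,7,0],[0,0,0]],
    [100,[-32,7,0],[0,0,0]],
    [100,[-32,7,0],[0,0,0]],
    [100,[-32,7,0],[0,0,0]],
    [100,[-32,7,0],[0,0,0]]
  ]
}}

```text
t: 1.35
tcp_pos: [0.3082, 0.3199, 0.2311]
ee_rot: [0.0, 0.604, 0.797, -0.0]
force: [0.3, -0.3, 0.4]
gripper_width: 0.0853
finger_force: 0.0
```

Call:
{"op": "carry_out", "data": {
  "motion": [
    [70,[-32,7,0],[0,0,0]],
    [70,[-32,7,0],[0,0,0]],
    [70,[-32,7,0],[0,0,0]],
    [70,[-32,7,0],[0,0,0]],
    [70,[-32,7,0],[0,0,0]]
  ]
}}

```text
t: 1.77
tcp_pos: [0.3843, 0.175, 0.2312]
ee_rot: [0.0, 0.605, 0.797, -0.0]
force: [1.0, 1.0, 0.6]
gripper_width: 0.0597
finger_force: 0.0
```

Call:
{"op": "carry_out", "data": {
  "motion": [
    [70,[-32,7,0],[0,0,0]],
    [70,[-30,7,0],[0,0,0]],
    [70,[-20,5,0],[0,0,0]],
    [70,[0,0,0],[0,0,0]],
    [70,[0,0,0],[0,0,0]]
  ]
}}

```text
t: 2.18
tcp_pos: [0.4244, 0.1018, 0.2309]
ee_rot: [-0.0, 0.606, 0.795, -0.0]
force: [-0.7, -0.3, -0.1]
gripper_width: 0.0598
finger_force: 0.0
```

```bash
python3 - <<'E'
from h import *
s=telemetry.observe();print(s['tcp_pos'],s['qpos'],s['force'],s['gripper_width'])
w=s['ee_rot'];M=R.from_quat([*w[1:],w[0]]).as_matrix();print(M.round(3))
for t in [(.562,.045,.23),(.583,.050,.23)]: print((M.T@(np.array(t)-s['tcp_pos'])*1000).round(1))
im,W=cloud('wrist');save('w1.png',im)
E
```

```text
[0.42439978 0.10179124 0.23093027] [ 4.26850260e-02  6.52298151e-02 -2.19123943e-01  1.28734567e+00
 -3.90022847e-05  1.34475218e+00] [-0.72508363 -0.2815134  -0.06006791] 0.05975490776992016
[[-0.266  0.964 -0.001]
 [ 0.964  0.266 -0.   ]
 [ 0.    -0.001 -1.   ]]
[-91.3 117.6   0.8]
[-92.  139.2   0.8]
```

View pics/w1.png

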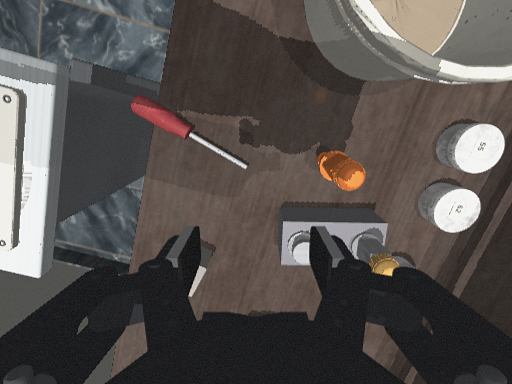

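The wrist view shows the stand square to the tool, with the brass head at (383,264) and the plug at (300,245). I'll move above the silencer and measure from close by.

Call:
{"op": "carry_out", "data": {
  "motion": [
    [70,[-15,20,0],[0,0,0]],
    [70,[-22,33,0],[0,0,0]],
    [70,[-22,33,0],[0,0,0]],
    [70,[-20,33,0],[0,0,0]],
    [70,[-13,20,0],[0,0,0]]
  ]
}}

```text
t: 2.65
tcp_pos: [0.5852, 0.0515, 0.2307]
ee_rot: [0.0, 0.605, 0.796, 0.0]
force: [0.6, -0.3, 0.3]
gripper_width: 0.06
finger_force: 0.0
```

Call:
{"op": "carry_out", "data": {
  "motion": [
    [70,[0,0,25],[0,0,0]],
    [70,[0,0,25],[0,0,0]],
    [70,[0,0,20],[0,0,0]],
    [70,[0,0,10],[0,0,0]],
    [70,[0,0,0],[0,0,0]]
  ]
}}

```text
t: 3.07
tcp_pos: [0.5814, 0.0524, 0.1492]
ee_rot: [-0.002, 0.605, 0.796, -0.001]
force: [-0.5, -0.0, 0.7]
gripper_width: 0.0596
finger_force: 0.0
```

```bash
python3 - <<'E'
from h import *
s=telemetry.observe();print(s['tcp_pos'],s['force'],s['gripper_width'])
w=s['ee_rot'];M=R.from_quat([*w[1:],w[0]]).as_matrix()
im,W=cloud('wrist');save('w2.png',im); np.savez('/tmp/w2.npz',im=im,W=W)
c=get_calibration('wrist')
for z in (.126,.081):
  p=c['camera_from_world']@[.583,.05,z,1]; print('sil px',c['fx']*p[0]/p[2]+c['cx'],c['fy']*p[1]/p[2]+c['cy'])
hsv=cv2.cvtColor(im,cv2.COLOR_RGB2HSV)
m=(W[...,2]>.103)&(W[...,2]<.13)&np.all(abs(W[...,:2]-[.583,.05])<.035,-1)
P=W[m]; T=(P-s['tcp_pos'])@M*1000
print(len(P)); print('tool mm min/max',T.min(0).round(1),T.max(0).round(1)); print(cv2.minEnclosingCircle((T[:,:2]).astype(np.float32)))
# stand top
m=(abs(W[...,2]-.056)<.004)&(abs(W[...,0]-.55)<.12)&(abs(W[...,1]-.045)<.07);P=W[m];print('stand',len(P),cv2.minAreaRect((P[:,:2]*1000).astype(np.float32)))
E
```

```text
[0.58139714 0.05242145 0.14922192] [-0.52230662 -0.04442245  0.72243334] 0.059619528432884906
sil px 255.6383626184389 224.47390512421083
sil px 255.55560757418172 203.2255882942852
1486
tool mm min/max [-15.9 -13.2  19.3] [11.9 15.3 46.3]
((-2.4900944232940674, 1.7154650688171387), 15.18807601928711)
stand 6124 ((544.056640625, 40.31403350830078), (130.5360565185547, 60.587528228759766), 14.381511688232422)
```

View pics/w2.png

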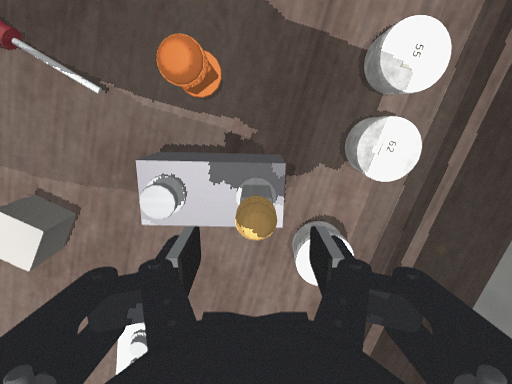

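The head is at (256,218), offset (-2.3, +1.0) mm in tool axes, which agrees with the stand's geometry. I'll correct, descend and grip.

Call:
{"op": "carry_out", "data": {
  "motion": [
    [70,[-2.3,1.0,0],[0,0,1]],
    [70,[0,0,20],[0,0,0]],
    [70,[0,0,25],[0,0,0]],
    [70,[0,0,20],[0,0,0]],
    [70,[0,0,12],[0,0,0]]
  ]
}}

```text
t: 3.53
tcp_pos: [0.5847, 0.0495, 0.074]
ee_rot: [0.0, 0.613, 0.79, 0.0]
force: [0.2, -0.3, -0.2]
gripper_width: 0.0598
finger_force: 0.0
```

Call:
{"op": "carry_out", "data": {
  "motion": [
    [70,[0,0,4],[0,0,0]],
    [70,[0,0,0],[0,0,0]],
    [0,[0,0,0],[0,0,0]],
    [0,[0,0,0],[0,0,0]],
    [0,[0,0,0],[0,0,0]]
  ],
  "squeeze": 60
}}

```text
t: 3.95
tcp_pos: [0.5852, 0.0494, 0.0717]
ee_rot: [0.001, 0.613, 0.79, 0.001]
force: [-1.6, -0.7, 7.9]
gripper_width: 0.0257
finger_force: 58.3
```

Call:
{"op": "carry_out", "data": {
  "motion": [
    [0,[0,0,0],[0,0,0]],
    [0,[0,0,0],[0,0,0]],
    [0,[0,0,0],[0,0,0]],
    [0,[0,0,0],[0,0,0]],
    [0,[0,0,0],[0,0,0]]
  ]
}}

```text
t: 4.37
tcp_pos: [0.5852, 0.0494, 0.0718]
ee_rot: [0.001, 0.613, 0.79, 0.001]
force: [-1.6, -0.6, 6.2]
gripper_width: 0.026
finger_force: 58.3
```

Call:
{"op": "carry_out", "data": {
  "motion": [
    [0,[0,0,-5],[0,0,0]],
    [0,[0,0,-12],[0,0,0]],
    [0,[0,0,-20],[0,0,0]],
    [0,[0,0,-25],[0,0,0]],
    [0,[0,0,-25],[0,0,0]]
  ]
}}

```text
t: 4.78
tcp_pos: [0.5842, 0.0495, 0.1585]
ee_rot: [-0.0, 0.613, 0.79, -0.0]
force: [1.5, 0.2, -0.6]
gripper_width: 0.0257
finger_force: 59.7
```

Call:
{"op": "carry_out", "data": {
  "motion": [
    [0,[0,0,-25],[0,0,0]],
    [0,[0,0,-20],[0,0,0]],
    [0,[0,0,-10],[0,0,0]],
    [0,[0,0,0],[0,0,0]],
    [0,[0,0,0],[0,0,0]]
  ]
}}

```text
t: 5.2
tcp_pos: [0.5845, 0.0495, 0.212]
ee_rot: [0.0, 0.613, 0.79, 0.0]
force: [-0.5, -0.7, -2.2]
gripper_width: 0.0257
finger_force: 59.7
```

```bash
python3 - <<'E'
from h import *
s=telemetry.observe();print(s['tcp_pos'],s['force'],s['torque'],s['gripper_width'])
w=s['ee_rot'];M=R.from_quat([*w[1:],w[0]]).as_matrix();print(M.round(3))
a,A=cloud('scene');b,B=cloud('top')
save('s2.png',cv2.resize(a[100:292,100:356],(768,576)))
np.savez('/tmp/s2.npz',a=a,A=A,b=b,B=B)
t=s['tcp_pos']
for n,W in(('scene',A),('top',B)):
  for z0,z1 in((.1,.115),(.115,.13),(.13,.145),(.145,.158),(.158,.17),(.17,.18)):
    m=np.all(abs(W[...,:2]-t[:2])<.04,-1)&(W[...,2]>z0)&(W[...,2]<z1);P=W[m]-t
    if len(P):print(n,z0,len(P),(1000*P.min(0)).round(1),(1000*P.max(0)).round(1),(1000*P.mean(0)).round(1))
E
```

```text
[0.58449322 0.04948628 0.21200889] [-0.47347816 -0.7366252  -2.2341336 ] [-8.53771583e-05 -2.70044284e-02 -5.15797864e-02] 0.025672925731078843
[[-0.249  0.968  0.   ]
 [ 0.968  0.249  0.   ]
 [-0.     0.    -1.   ]]
scene 0.13 1 [  2.7   3.5 -68.1] [  2.7   3.5 -68.1] [  2.7   3.5 -68.1]
scene 0.145 47 [ -9.9  -7.3 -66.7] [  8.6  11.6 -54.9] [  1.5   4.3 -59.3]
scene 0.158 21 [ -4.1  -0.3 -54. ] [  8.4   9.8 -42.2] [  2.9   5.6 -49.2]
scene 0.17 38 [ -5.7  -3.7 -41.5] [  9.2  12.1 -32.5] [  4.4   5.9 -37.4]
top 0.145 7 [-10.3  -9.5 -62.2] [ -1.5  -7.2 -57.7] [ -5.5  -8.  -59.9]
```

View pics/s2.png

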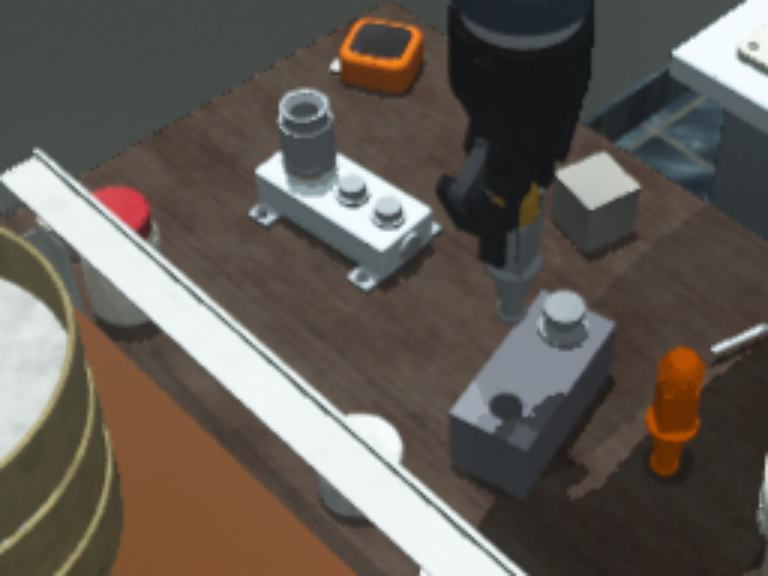

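The silencer hangs upright in the grip, with its stem at crop (512,310). The port is at (305,130). Next I'll locate the port axis.

```bash
python3 - <<'E'
from h import *
from scipy.optimize import least_squares
z=np.load('/tmp/s.npz');z2=np.load('/tmp/s2.npz')
for n,W in(('top',z['B']),('scene',z['A']),('scene2',z2['A'])):
    P=W[np.all(abs(W-[.516,-.231,.098])<[.035,.035,.016],-1)]
    top=np.percentile(P[:,2],98); Q=P[P[:,2]>top-.004]
    f=least_squares(lambda p:np.hypot(Q[:,0]-p[0],Q[:,1]-p[1])-p[2],[.516,-.231,.018])
    print(n,top,len(Q),f.x,'enc',cv2.minEnclosingCircle((Q[:,:2]*1000).astype(np.float32)), 'z',np.percentile(Q[:,2],[50,90]))
    # outer wall points lower: fixed radius fit unknown
    bl=W[np.all(abs(W-[.512,-.2,.04])<[.06,.1,.003],-1)]
    # trim sparse feet: hull of points
    print('  block med',np.percentile(bl,[1,99],axis=0).round(4).tolist(), cv2.minAreaRect((bl[:,:2]*1000).astype(np.float32)))
    for q in ([.509,-.187],[.5055,-.15]):
        c=W[(np.hypot(W[...,0]-q[0],W[...,1]-q[1])<.02)&(abs(W[...,2]-.0555)<.003)]
        print('  cap',len(c),cv2.minEnclosingCircle((c[:,:2]*1000).astype(np.float32)))
s=telemetry.observe();w=s['ee_rot'];M=R.from_quat([*w[1:],w[0]]).as_matrix()
print((M.T@(np.array([.516,-.231,.212])-s['tcp_pos'])*1000).round(1))
E
```

```text
top 0.11053458252782988 72 [ 0.51583778 -0.23397086  0.01660431] enc ((515.753662109375, -233.4410858154297), 18.824413299560547) z [0.10800966 0.10991949]
  block med [[0.4787, -0.2677, 0.0372], [0.5437, -0.1299, 0.0427]] ((512.2384643554688, -198.5738983154297), (60.13131332397461, 139.04383850097656), 5.763879299163818)
  cap 53 ((510.6148376464844, -186.96795654296875), 10.238349914550781)
  cap 57 ((507.585693359375, -148.8434295654297), 10.541021347045898)
scene 0.10889262258516101 67 [ 0.51926694 -0.23188653  0.01659563] enc ((519.338623046875, -232.63893127441406), 20.140155792236328) z [0.10701144 0.10882309]
  block med [[0.4823, -0.2631, 0.0371], [0.549, -0.1271, 0.0427]] ((515.4578857421875, -196.16619873046875), (61.75847244262695, 142.92971801757812), 5.452189922332764)
  cap 44 ((514.6192626953125, -184.19711303710938), 10.466065406799316)
  cap 42 ((509.2262268066406, -148.38333129882812), 10.729930877685547)
scene2 0.10904991655792354 67 [ 0.51914949 -0.23223876  0.0166573 ] enc ((519.10693359375, -233.688720703125), 19.4930419921875) z [0.10716954 0.1088063 ]
  block med [[0.4822, -0.2627, 0.0371], [0.549, -0.127, 0.0427]] ((516.2625732421875, -197.06600952148438), (60.50397491455078, 140.9335174560547), 6.601351737976074)
  cap 45 ((515.0435791015625, -185.53379821777344), 11.225872993469238)
  cap 48 ((510.01470947265625, -147.2949676513672), 10.739620208740234)
[-254.7 -135.7   -1.1]
```

Call:
{"op": "carry_out", "data": {
  "motion": [
    [0,[-12,-6,0],[0,0,0]],
    [0,[-25,-13,0],[0,0,0]],
    [0,[-30,-16,0],[0,0,0]],
    [0,[-30,-16,0],[0,0,0]],
    [0,[-30,-16,0],[0,0,0]]
  ]
}}

```text
t: 5.72
tcp_pos: [0.5501, -0.0917, 0.2111]
ee_rot: [-0.001, 0.612, 0.791, -0.0]
force: [0.6, -0.2, -0.4]
gripper_width: 0.0253
finger_force: 59.7
```

Call:
{"op": "carry_out", "data": {
  "motion": [
    [0,[-30,-16,0],[0,0,0]],
    [0,[-30,-16,0],[0,0,0]],
    [0,[-30,-16,0],[0,0,0]],
    [0,[-25,-13,0],[0,0,0]],
    [0,[-15,-7,0],[0,0,0]]
  ]
}}

```text
t: 6.13
tcp_pos: [0.5162, -0.2362, 0.211]
ee_rot: [-0.001, 0.614, 0.79, -0.0]
force: [0.0, 0.1, -2.1]
gripper_width: 0.0255
finger_force: 59.7
```

Call:
{"op": "carry_out", "data": {
  "motion": [
    [0,[0,0,0],[0,0,0]],
    [0,[0,0,0],[0,0,0]],
    [0,[0,0,0],[0,0,0]]
  ]
}}

```text
t: 6.38
tcp_pos: [0.5174, -0.2328, 0.2115]
ee_rot: [-0.001, 0.613, 0.79, 0.0]
force: [-0.2, -0.6, -1.4]
gripper_width: 0.0253
finger_force: 59.7
```

```bash
python3 - <<'E'
from h import *
s=telemetry.observe();print(s['tcp_pos'],s['force'],s['qpos'])
w=s['ee_rot'];M=R.from_quat([*w[1:],w[0]]).as_matrix();print(M.round(4))
a,A=cloud('scene');b,B=cloud('top');c,C=cloud('wrist')
save('s3.png',np.hstack([cv2.resize(a[95:195,160:260],(400,400)),cv2.resize(c,(400,400))]))
t=s['tcp_pos']
print('delta tool',(M.T@(np.array([.518,-.233,t[2]])-t)*1000).round(1))
for n,W in(('scene',A),('wrist',C)):
  for z0,z1 in((.118,.14),(.14,.16),(.16,.175),(.175,.19)):
    m=np.all(abs(W[...,:2]-t[:2])<.03,-1)&(W[...,2]>z0)&(W[...,2]<z1);P=W[m]-t
    if len(P):print(n,z0,len(P),(1000*P.min(0)).round(1),(1000*P.max(0)).round(1))
for n,W in(('scene',A),('wrist',C)):
    P=W[np.all(abs(W-[.518,-.233,.1085])<[.03,.03,.004],-1)]
    if len(P):print(n,len(P),cv2.minEnclosingCircle((P[:,:2]*1000).astype(np.float32)))
E
```

```text
[ 0.51744706 -0.23275511  0.21152376] [-0.17408722 -0.64489632 -1.37937454] [-5.70686281e-01  2.95450928e-01  2.30636223e-02  1.29995223e+00
  2.01597468e-04  7.48496333e-01]
[[-2.490e-01  9.685e-01 -1.200e-03]
 [ 9.685e-01  2.490e-01  1.000e-03]
 [ 1.300e-03 -9.000e-04 -1.000e+00]]
delta tool [-0.4  0.5 -0. ]
scene 0.14 45 [ -9.5  -6.8 -68.4] [  8.6  12.4 -51.6]
scene 0.16 34 [ -9.7  -1.  -51.4] [  8.8  11.7 -36.6]
scene 0.175 42 [ -6.8  -3.1 -36.3] [  9.2  13.8 -24.1]
wrist 0.14 143 [-13.3   0.8 -61. ] [  4.3  11.2 -52.1]
wrist 0.16 16 [ -9.7   7.4 -51.5] [ -1.7  11.5 -38. ]
scene 68 ((516.95654296875, -231.89178466796875), 19.718050003051758)
wrist 443 ((515.8758544921875, -233.6874542236328), 18.77851104736328)
```

View pics/s3.png

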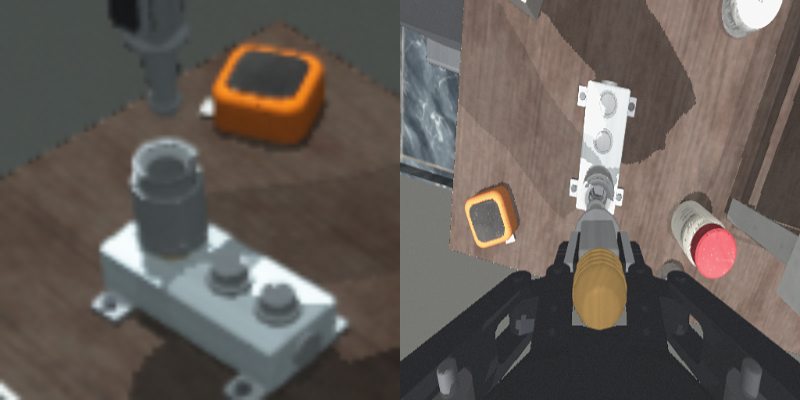

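The stem is about 2 mm off the port axis in tool x, and both cameras agree. I'll correct that and go down while watching the force.

Call:
{"op": "carry_out", "data": {
  "motion": [
    [0,[-1.9,0,5],[0,0,0]],
    [0,[0,0,10],[0,0,0]],
    [0,[0,0,10],[0,0,0]],
    [0,[0,0,5],[0,0,0]],
    [0,[0,0,0],[0,0,0]]
  ]
}}

```text
t: 6.95
tcp_pos: [0.5176, -0.2343, 0.1803]
ee_rot: [-0.002, 0.613, 0.79, -0.0]
force: [0.3, 0.7, -0.9]
gripper_width: 0.0255
finger_force: 59.7
```

Call:
{"op": "carry_out", "data": {
  "motion": [
    [0,[0,0,3],[0,0,0]],
    [0,[0,0,3],[0,0,0]],
    [0,[0,0,2],[0,0,0]],
    [0,[0,0,2],[0,0,0]],
    [0,[0,0,0],[0,0,0]]
  ]
}}

```text
t: 7.37
tcp_pos: [0.5183, -0.2349, 0.172]
ee_rot: [-0.0, 0.613, 0.79, -0.0]
force: [0.1, -0.6, -1.5]
gripper_width: 0.0256
finger_force: 59.7
```

Call:
{"op": "carry_out", "data": {
  "motion": [
    [0,[0,0,2],[0,0,0]],
    [0,[0,0,2],[0,0,0]],
    [0,[0,0,2],[0,0,0]],
    [0,[0,0,2],[0,0,0]],
    [0,[0,0,0],[0,0,0]]
  ]
}}

```text
t: 7.78
tcp_pos: [0.5182, -0.2348, 0.1638]
ee_rot: [-0.0, 0.613, 0.79, -0.0]
force: [-0.3, 0.3, -0.9]
gripper_width: 0.0256
finger_force: 59.7
```

Call:
{"op": "carry_out", "data": {
  "motion": [
    [0,[0,0,2],[0,0,0]],
    [0,[0,0,2],[0,0,0]],
    [0,[0,0,2],[0,0,0]],
    [0,[0,0,2],[0,0,0]],
    [0,[0,0,0],[0,0,0]]
  ]
}}

```text
t: 8.2
tcp_pos: [0.5184, -0.2348, 0.1559]
ee_rot: [-0.0, 0.613, 0.79, 0.0]
force: [1.1, -0.7, -0.7]
gripper_width: 0.0255
finger_force: 59.1
```

Call:
{"op": "carry_out", "data": {
  "motion": [
    [0,[0,0,2],[0,0,0]],
    [0,[0,0,2],[0,0,0]],
    [0,[0,0,2],[0,0,0]],
    [0,[0,0,2],[0,0,0]],
    [0,[0,0,0],[0,0,0]]
  ]
}}

```text
t: 8.62
tcp_pos: [0.5184, -0.2349, 0.1481]
ee_rot: [0.0, 0.613, 0.79, 0.0]
force: [0.8, 0.1, -0.3]
gripper_width: 0.0256
finger_force: 59.2
```

Call:
{"op": "carry_out", "data": {
  "motion": [
    [0,[0,0,1],[0,0,0]],
    [0,[0,0,1],[0,0,0]],
    [0,[0,0,1],[0,0,0]],
    [0,[0,0,1],[0,0,0]],
    [0,[0,0,0],[0,0,0]]
  ]
}}

```text
t: 9.03
tcp_pos: [0.5184, -0.2349, 0.1443]
ee_rot: [0.0, 0.613, 0.79, 0.0]
force: [1.8, 0.2, 2.6]
gripper_width: 0.0256
finger_force: 59.2
```

Call:
{"op": "carry_out", "data": {
  "motion": [
    [0,[0,0,1],[0,0,0]],
    [0,[0,0,1],[0,0,0]],
    [0,[0,0,1],[0,0,0]],
    [0,[0,0,0],[0,0,0]],
    [0,[0,0,0],[0,0,0]]
  ]
}}

```text
t: 9.45
tcp_pos: [0.5182, -0.2348, 0.141]
ee_rot: [-0.0, 0.613, 0.79, 0.0]
force: [1.7, 0.6, -0.8]
gripper_width: 0.0256
finger_force: 59.1
```

Call:
{"op": "carry_out", "data": {
  "motion": [
    [0,[0,0,1],[0,0,0]],
    [0,[0,0,1],[0,0,0]],
    [0,[0,0,0],[0,0,0]],
    [0,[0,0,0],[0,0,0]]
  ]
}}

```text
t: 9.78
tcp_pos: [0.5183, -0.2349, 0.1393]
ee_rot: [0.0, 0.613, 0.79, -0.0]
force: [1.5, 0.0, 2.0]
gripper_width: 0.0257
finger_force: 59.1
```

Call:
{"op": "carry_out", "data": {
  "motion": [
    [0,[0,0,1],[0,0,0]],
    [0,[0,0,1],[0,0,0]],
    [0,[0,0,0],[0,0,0]],
    [0,[0,0,0],[0,0,0]]
  ]
}}

```text
t: 10.12
tcp_pos: [0.5185, -0.235, 0.1376]
ee_rot: [0.0, 0.613, 0.79, -0.0]
force: [1.9, 0.9, 4.8]
gripper_width: 0.0254
finger_force: 59.3
```

Call:
{"op": "carry_out", "data": {
  "motion": [
    [0,[0,0,1],[0,0,0]],
    [0,[0,0,1],[0,0,0]],
    [0,[0,0,0],[0,0,0]],
    [0,[0,0,0],[0,0,0]]
  ]
}}

```text
t: 10.45
tcp_pos: [0.5185, -0.2351, 0.1357]
ee_rot: [0.0, 0.613, 0.79, -0.0]
force: [-0.1, -0.3, 4.9]
gripper_width: 0.0256
finger_force: 59.3
```

Call:
{"op": "carry_out", "data": {
  "motion": [
    [0,[0,0,1],[0,0,0]],
    [0,[0,0,1],[0,0,0]],
    [0,[0,0,0],[0,0,0]],
    [0,[0,0,0],[0,0,0]]
  ]
}}

```text
t: 10.78
tcp_pos: [0.5186, -0.2352, 0.1342]
ee_rot: [0.001, 0.613, 0.79, -0.0]
force: [1.0, -0.2, 11.1]
gripper_width: 0.0256
finger_force: 59.8
```

Call:
{"op": "carry_out", "data": {
  "motion": [
    [0,[0,0,1],[0,0,0]],
    [0,[0,0,1],[0,0,0]],
    [0,[0,0,0],[0,0,0]],
    [0,[0,0,0],[0,0,0]]
  ]
}}

```text
t: 11.12
tcp_pos: [0.5187, -0.2354, 0.1326]
ee_rot: [0.001, 0.613, 0.79, -0.0]
force: [-0.5, 0.2, 12.2]
gripper_width: 0.0257
finger_force: 60.2
```

Call:
{"op": "carry_out", "data": {
  "motion": [
    [0,[0,0,0],[0,0,0]],
    [0,[0,0,0],[0,0,0]]
  ]
}}

```text
t: 11.28
tcp_pos: [0.5187, -0.2354, 0.1326]
ee_rot: [0.001, 0.613, 0.79, -0.0]
force: [-0.2, 0.2, 14.0]
gripper_width: 0.0256
finger_force: 60.2
```

Call:
{"op": "carry_out", "data": {
  "motion": [
    [0,[0,0,1],[0,0,0]],
    [0,[0,0,0.7],[0,0,0]],
    [0,[0,0,0],[0,0,0]],
    [0,[0,0,0],[0,0,0]],
    [0,[0,0,0],[0,0,0]]
  ]
}}

```text
t: 11.7
tcp_pos: [0.5188, -0.2355, 0.1313]
ee_rot: [0.001, 0.613, 0.79, -0.0]
force: [-2.0, -0.2, 15.9]
gripper_width: 0.0258
finger_force: 60.5
```

Call:
{"op": "carry_out", "data": {
  "motion": [
    [0,[0,0,0],[0,0,0]],
    [0,[0,0,0],[0,0,0]]
  ]
}}

```text
t: 11.87
tcp_pos: [0.5188, -0.2355, 0.1313]
ee_rot: [0.001, 0.613, 0.79, -0.0]
force: [0.7, 1.2, 14.7]
gripper_width: 0.0255
finger_force: 60.5
```

Call:
{"op": "carry_out", "data": {
  "motion": [
    [0,[0,0,1],[0,0,0]],
    [0,[0,0,0],[0,0,0]],
    [0,[0,0,0],[0,0,0]],
    [0,[0,0,0],[0,0,0]]
  ]
}}

```text
t: 12.2
tcp_pos: [0.5188, -0.2356, 0.1305]
ee_rot: [0.002, 0.613, 0.79, -0.0]
force: [-0.9, 0.4, 17.6]
gripper_width: 0.0257
finger_force: 60.8
```

Call:
{"op": "carry_out", "data": {
  "motion": [
    [0,[0,0,0],[0,0,0]]
  ]
}}

```text
t: 12.28
tcp_pos: [0.5188, -0.2355, 0.1305]
ee_rot: [0.002, 0.613, 0.79, -0.0]
force: [-2.0, 1.5, 17.5]
gripper_width: 0.0258
finger_force: 60.8
```

About 18.7 N net push, so it should be locked. Now the tug, in small steps.

Call:
{"op": "carry_out", "data": {
  "motion": [
    [0,[0,0,-2],[0,0,0]],
    [0,[0,0,-2],[0,0,0]],
    [0,[0,0,-2],[0,0,0]],
    [0,[0,0,-1],[0,0,0]],
    [0,[0,0,0],[0,0,0]]
  ]
}}

```text
t: 12.7
tcp_pos: [0.5184, -0.235, 0.136]
ee_rot: [0.0, 0.613, 0.79, -0.0]
force: [1.2, -0.1, 5.7]
gripper_width: 0.0257
finger_force: 59.2
```

Call:
{"op": "carry_out", "data": {
  "motion": [
    [0,[0,0,-1],[0,0,0]],
    [0,[0,0,-1],[0,0,0]],
    [0,[0,0,-1],[0,0,0]],
    [0,[0,0,0],[0,0,0]],
    [0,[0,0,0],[0,0,0]]
  ]
}}

```text
t: 13.12
tcp_pos: [0.5181, -0.2347, 0.138]
ee_rot: [-0.001, 0.613, 0.79, -0.0]
force: [2.0, 0.4, -3.0]
gripper_width: 0.0257
finger_force: 59.1
```

Call:
{"op": "carry_out", "data": {
  "motion": [
    [0,[0,0,-1],[0,0,0]],
    [0,[0,0,-1],[0,0,0]],
    [0,[0,0,0],[0,0,0]],
    [0,[0,0,0],[0,0,0]]
  ]
}}

```text
t: 13.45
tcp_pos: [0.518, -0.2346, 0.1399]
ee_rot: [-0.001, 0.613, 0.79, -0.0]
force: [1.6, 0.3, -10.0]
gripper_width: 0.0261
finger_force: 59.3
```

Call:
{"op": "carry_out", "data": {
  "motion": [
    [0,[0,0,-1],[0,0,0]],
    [0,[0,0,0],[0,0,0]],
    [0,[0,0,0],[0,0,0]],
    [0,[0,0,0],[0,0,0]],
    [0,[0,0,0],[0,0,0]]
  ]
}}

```text
t: 13.87
tcp_pos: [0.5181, -0.2348, 0.1413]
ee_rot: [-0.0, 0.613, 0.79, -0.0]
force: [1.5, -0.5, -10.9]
gripper_width: 0.0255
finger_force: 59.4
```

```bash
python3 - <<'E'
from h import *
a,A=cloud('scene');np.savez('/tmp/tug.npz',a=a,A=A);save('tug.png',cv2.resize(a[95:195,160:260],(500,500)))
P=A[np.all(abs(A-[.518,-.233,.11])<[.028,.028,.02],-1)];print(np.percentile(P[:,2],[50,90,98]),telemetry.observe()['force'])
E
```

```text
[0.10535083 0.12774752 0.1292558 ] [ 1.38670010e+00  3.63093023e-03 -1.23633377e+01]
```

Net tug is about 10–11 N and it holds elastically, so it's locked. I'll ease to zero load and let go.

Call:
{"op": "carry_out", "data": {
  "motion": [
    [0,[0,0,1.5],[0,0,0]],
    [0,[0,0,1.5],[0,0,0]],
    [0,[0,0,1.2],[0,0,0]],
    [0,[0,0,0],[0,0,0]],
    [0,[0,0,0],[0,0,0]]
  ]
}}

```text
t: 14.33
tcp_pos: [0.5186, -0.2351, 0.1381]
ee_rot: [0.001, 0.613, 0.79, -0.0]
force: [-0.8, 1.2, -2.8]
gripper_width: 0.0261
finger_force: 59.8
```

Call:
{"op": "carry_out", "data": {
  "motion": [
    [30,[0,0,0],[0,0,0]],
    [45,[0,0,0],[0,0,0]],
    [60,[0,0,0],[0,0,0]],
    [75,[0,0,0],[0,0,0]],
    [75,[0,0,0],[0,0,0]]
  ]
}}

```text
t: 14.75
tcp_pos: [0.5184, -0.235, 0.1376]
ee_rot: [0.0, 0.613, 0.79, -0.0]
force: [0.1, 0.1, 0.3]
gripper_width: 0.064
finger_force: 0.0
```

Call:
{"op": "carry_out", "data": {
  "motion": [
    [75,[0,0,-10],[0,0,0]],
    [75,[0,0,-25],[0,0,0]],
    [75,[0,0,-30],[0,0,0]],
    [75,[0,0,-30],[0,0,0]],
    [75,[0,0,-25],[0,0,0]]
  ]
}}

```text
t: 15.17
tcp_pos: [0.5183, -0.2349, 0.2604]
ee_rot: [0.001, 0.613, 0.79, 0.0]
force: [-0.7, -0.3, 0.4]
gripper_width: 0.0641
finger_force: 0.0
```

Call:
{"op": "carry_out", "data": {
  "motion": [
    [75,[0,0,-10],[0,0,0]],
    [75,[0,0,0],[0,0,0]],
    [75,[0,0,0],[0,0,0]],
    [75,[0,0,0],[0,0,0]],
    [75,[0,0,0],[0,0,0]]
  ]
}}

```text
t: 15.58
tcp_pos: [0.5179, -0.2346, 0.2658]
ee_rot: [-0.001, 0.613, 0.79, -0.0]
force: [-0.1, 0.4, -0.2]
gripper_width: 0.064
finger_force: 0.0
```

```bash
python3 - <<'E'
from h import *
a,A=cloud('scene');save('fin.png',np.hstack([cv2.resize(a[85:205,150:270],(400,400)),cv2.resize(cv2.imread('pics/tug.png')[...,::-1],(400,400))]))
P=A[np.all(abs(A-[.518,-.233,.17])<[.03,.03,.06],-1)]
z=np.load('/tmp/s.npz')['A'];t=np.load('/tmp/tug.npz')['A']
print('top',np.percentile(P[:,2],[98,100]))
for lo in (.112,.125,.135,.15,.16,.175,.185):
    Q=P[(P[:,2]>lo)&(P[:,2]<lo+.012)]
    if len(Q):print(lo,len(Q),((Q.min(0)+Q.max(0))/2).round(4)[:2])
E
```

```text
top [0.19194385 0.19394173]
0.112 15 [ 0.5215 -0.2287]
0.125 85 [ 0.5191 -0.2297]
0.135 60 [ 0.5192 -0.23  ]
0.15 58 [ 0.5166 -0.2311]
0.16 56 [ 0.517  -0.2306]
0.175 76 [ 0.5199 -0.2312]
0.185 69 [ 0.5182 -0.2318]
```

View pics/fin.png

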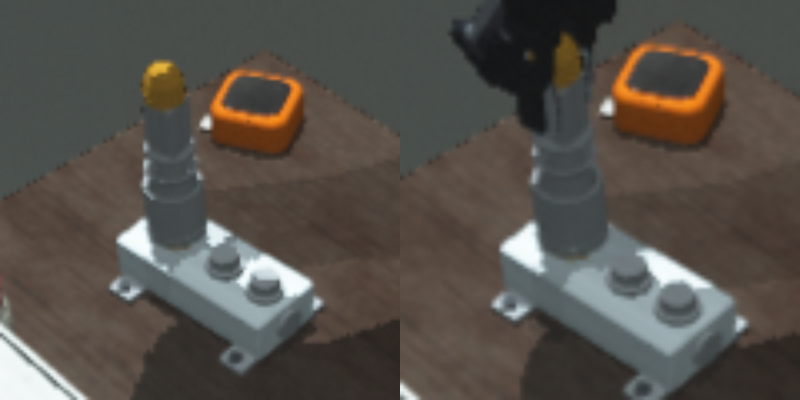

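The silencer stands upright in the port with its top at 0.192 m (tip about 0.070 m). The gripper is clear above it.

```bash
python3 -c "
from h import *
print(sign_off())"
```

```text
the job is handed in; nothing more can be done
None
```

The silencer was pushed into the port with about 19 N and tugged upward with about 10–11 N. The tug met spring resistance rather than pulling free, so I take it as locked. It was let go standing upright, and the job is handed in; no verdict came back, and the collar lift was inferred from arm height and force, not measured.

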